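# Close and lock the two-part footbed form

## Task

Slide the loose toe half of the sandal footbed form along its channel until it is flush against the fixed heel half. Then take the yellow T-key from its wooden holder, set its blade in the brass lock on the jig, press lightly and turn it until it drops fully home, and turn it clockwise to the stop so that the red latch arm lies behind the toe half. Leave the key standing in the lock, and do not disturb the sandals or the glue jar.

Things in the scene. Friction and masses are not known exactly. Their poses are not given: they have to be found in the camera images.
- jig: fixed aluminium plate 210 x 310 x 12 mm carrying the heel half, channel and lock. Origin on the bench under the channel's centre line; y along the channel to the heel half, x across it to the lock, z up; spans x -70 to 140, y -178 to 132 mm. Heel half: steel block 76 wide (x), 85 long (y), with cork on top to 60 mm above the bench. Two dark rails 9 mm high, 82 mm apart inside, guide the toe half.
- heel_face (a point): on the jig (jig's axes): centre of the heel half's flat face, 26 mm above the bench; the face looks to -y and lies 30 mm in +y from the jig's origin.
- toe: loose toe half, 0.3 to 0.65 kg: steel block 76 wide (x) x 105 long (y) x 28 mm high, cork 20 mm thick on top, then a blue grip rib 16 wide (x), 55 long (y), centred, spanning z 48 to 80 mm. Origin at the centre of its underside, resting on the jig plate, 12 mm above the bench; axes as the jig's. Starts 25 to 55 mm short of the heel half; 3 mm play each side in the channel.
- toe_face (a point): on the toe half (its axes): centre of its flat front face, 52.5 mm in +y from its origin, 14 mm above its underside. It meets heel_face when the gap is closed.
- lock (a point): on the jig (jig's axes, does not turn): centre of the lock's mouth, on its turning axis, 55 mm above the bench. Lock: a brass and steel barrel 55 mm in diameter that turns. Its mouth is a cone, 40 mm wide at the rim, 31 mm wide 10 mm down, where there is a flat face with a straight slot 30 x 14 mm, 31 mm deep, centred on the axis. It stays where it is left.
- lock_face (a point): on the jig (jig's axes): on the lock's axis at the slotted face, 10 mm below lock. Slot angle not reported: it starts 6 degrees anticlockwise to 29 clockwise (from above) of the jig's y axis. The barrel needs about 0.2 N m to turn: a blade pressed lightly (under 10 N) does not drag it and drops in once within about 6 degrees, until the collar sits on the rim (key 28 mm below lock).
- latch_stop (a point): on the jig (jig's axes): where the tip of the red latch arm lies when locked, 31 mm above the bench, 75 mm in -x from the lock's axis. The arm, 16 mm wide, is fixed to the barrel, parallel to the slot; it starts pointing to about -y. Turning the lock clockwise from above (61 to 96 degrees) swings it to a hard stop along -x: slot along x, arm 1.5 mm behind the flush toe half.
- key: loose T-key, 0.2 to 0.3 kg, upright in the holder. Origin at the centre of the blade's lower end, z up, x along the bar. Blade 26 (x) x 11 (y) mm at z 0 to 28; below it a round tapered pilot nose 12 mm across, z -8 to 0, that finds the slot at any angle; collar 52 mm across at z 28 to 34; shaft 18 mm across; yellow bar 100 (x) x 18 (y) mm at z 80 to 100. A half turn is equivalent.
- key_end (a point): on the key (its axes): centre of one end of the handle bar, 50 mm in +x from the shaft's axis, 90 mm above the blade's end. The blade has up to 7 degrees of play in the slot and leads it when driven: with the lock turned clockwise hard to its stop the bar lies 0 to 9 degrees clockwise past the jig's x axis. The bar may end either way round.
- holder: fixed wooden block 80 x 80 x 40 mm with a round hole 34 mm in diameter; origin at the centre of its underside. The key's collar rests on its top, the blade hangs in the hole, free to turn.
- sandal_a: finished sandal, 250 x 84 mm, tan strap to 70 mm high; bystander; origin at the centre of its underside.
- sandal_b: finished sandal like the other; bystander; origin at the centre of its underside.
- glue_jar: clear jar with white lid, 68 mm in diameter, 85 mm high; bystander; origin at the centre of its underside.
There are look-alikes about, which are no part of the job. Leave any green or turquoise look-alike of the key alone.

How it is judged:
On the way, in this order (a step that is already met when the one before it is completed fails the run):
1. the toe half is flush against the heel half, the key not yet in the lock (y of toe_face in the frame of heel_face above -0.0025 m and z of toe in the frame of jig below 0.016 m and distance between key and lock above 0.05 m), for 0.2 s.
2. the key has dropped fully home in the lock, not yet turned to the locked position (z of key in the frame of lock below -0.024 m and horizontal distance between key and lock below 0.005 m and angle between the x axis of key and the x axis of lock, either way round above 0.6 rad), for 0.1 s.
At the end, for the whole second after the job is handed in: Toe half in its channel, gap to the heel half under 2.5 mm; key upright (0.15 rad), fully home (blade end 24 mm or more below lock, within 5 mm of its axis) and turned to the stop (bar from 0.05 rad short of to 0.25 rad past the jig's x axis); released and at rest (y of toe_face in the frame of heel_face above -0.0025 m and z of toe in the frame of jig below 0.016 m and z of key in the frame of lock below -0.024 m and horizontal distance between key and lock below 0.005 m and angle between key's own z axis and vertical below 0.15 rad and ((x of key_end in the frame of lock above 0.04 m and y of key_end in the frame of lock between -0.0125 and 0.0025 m) or (x of key_end in the frame of lock below -0.04 m and y of key_end in the frame of lock between -0.0025 and 0.0125 m)) and linear speed of each of key, toe below 0.02 m/s); the robot touches nothing.
It fails at once if a sandal or the glue jar is moved by more than 20 mm (distance of any of sandal_a, sandal_b, glue_jar from where it was at the start of the episode above 0.02 m).
It also fails if it takes over 72 s, if anything falls off the work surface, if the arm or the gripper's body presses on something with over 40 N, if the wrist force passes 120 N, or if a joint passes its speed limit or range.

## Robot

A 7-joint arm with a two-finger parallel gripper is mounted at the origin on the work surface. World frame = base frame: x ahead of the robot, y to its left, z up, the work surface at z = 0. Lengths are in m, angles in rad, forces in N, time in s.
With the tool pointing down it reaches from about 0.4 to 0.925 m from the base axis. Payload 4.1 kg.
Tool frame: the origin (TCP) lies at the centre of the arm's flange, where the gripper is bolted on; the fingertips stand 173 mm ahead of it and the grasp point (between the pads) lies 155 mm ahead of it; z points along the fingers, x is the direction in which the jaws open and shut, and the axes are right-handed (so a half turn about z gives the same grasp; the last joint's range is limited). The gripper opens to 85 mm and grips with 20 to 120 N. Pads are 22 mm wide; open, the fingers measure 114 mm over their backs; the gripper's body (76 mm by 85 mm) begins 54 mm behind the grasp point. The pads swing forward as they close: fully open they stand 13 mm farther back than shut.
Start: joints at [-1.407, 0.398, 0.045, 1.537, -0.019, 1.207, -0.051], TCP at [0.169, 0.628, 0.405] pointing down, gripper open.
Joint ranges: [-2.82, 2.82], [-0.49, 2.23], [-1.37, 1.46], [0, 2.46], [-1.36, 4.5], [0.23, 2], [-2.94, 2.94]. Speed limits (rad/s): [2.57, 2.57, 3.14, 3.14, 3.14, 3.14, 3.14].

## Interface

Orientations are given as a unit quaternion [x, y, z, w].
In Python, from cell import status, vision, job gives the robot as it stands. The module is installed in compiled form; this text tells all that it offers.
- The arm moves only by the shell command python3 -m crank 'ROWS' [FORCE]. ROWS is JSON, a list of rows, each a list of 5 numbers: the shift along the world's x, y, z in mm, then the turn about the world's z in degrees, then the opening, from 0 (shut) to 1 (fully open). In form: [[dx, dy, dz, yaw, jaw], ...]. A call has 1 to 20 rows; each row shifts and turns the pose as measured when the row begins; what a row does not reach is not made up. A row lasts 1/8 s, in which the tool goes at most 62.5 mm and 10.7 degrees, less where a joint would pass 70% of its speed; a pose out of reach is approached as far as the arm can. A call with a gripper value outside its range is refused whole. The fingers move at their own pace and stop on an object; FORCE is the grip in N (left out, the last holds). Time passes only in rows, so rows that do not move let the fingers close. It gives the time, the measured TCP pose, the force and the opening at its end, in the units of the state.
- status.get_obs(): the state, without advancing time (a new reading comes with each control period).
- vision.snapshot(name): name is "scene" or "top" or "wrist"; returns (picture, depth): 384x512x3 uint8, blue, green, red; 384x512 float32, m along the optical axis (not along the pixel's ray), 0 where there is no reading.
- vision.camera_model(name): a dict with "mtx" (3x3 intrinsics, pixels), "k1" (the pictures are not rectified: a ray, as slopes to the right and down, at radius r is drawn at 1 + k1 r^2 times it, then the intrinsics apply), "R" (3x3) and "t" (3): a world point X has camera coordinates R X + t; the wrist camera has in their place "hand_eye" (4x4, takes a point from camera to tool coordinates, whose origin is the TCP and whose axes are the tool frame's). Camera axes: x right, y down, z forward; pixel columns grow to the right and rows downward; lengths in m; the calibration is good to about 2 mm. A picture is of the moment at which its call begins: read the wrist's pose just before it. camera_model takes no time and is no camera call.
- job.job_done(): hands the job in, once; it reports no verdict.
The state is a dict: "clock": time; "joints": joint angles; "joint_vel": joint speeds; "effort": joint torques, N m; "tcp_pos": TCP position; "ee_rot": TCP orientation; "force": force on the tool from outside, world axes, zero at the start; "moment": the same for the moment, N m; "opening": finger opening in m.
Only numpy, scipy, OpenCV 4.12 (cv2) and the standard library are available. Lean on these libraries where they do the work, as an engineer would, in place of code of your own. Each camera call takes 0.05 s, during which the arm holds its last target. There are 200 camera calls.

## Working session

There is one attempt and no reset: what is moved stays moved. The work goes in short steps, Python scripts to look and compute and a shell command to move; the robot and the scene stay as the last step left them, time stands still between calls to the robot, and variables do not carry over. Pictures are saved under pics/ and viewed, on a budget of 10 in all, crops included, one or two more only if the job needs it, and the job is handed in when it is done.

```bash
mkdir -p pics; cat > h.py <<'E'
import numpy as np, cv2
from cell import status, vision, job
from scipy.spatial.transform import Rotation as Ro
def cam(n):
    m=vision.camera_model(n); o=status.get_obs()
    K=np.array(m['mtx']); k1=m['k1']
    if 'R' in m: R=np.array(m['R']).T; t=-R@np.array(m['t'])
    else:
        H=np.array(m['hand_eye']); Rt=Ro.from_quat(o['ee_rot']).as_matrix()
        R=Rt@H[:3,:3]; t=Rt@H[:3,3]+np.array(o['tcp_pos'])
    return K,k1,R,t
def rays(c,px):
    K,k1,R,t=c
    px=np.asarray(px,float).reshape(-1,1,2)
    u=cv2.undistortPoints(px,K,np.array([k1,0,0,0.]),)[:,0] 
    return np.c_[u,np.ones(len(u))]@R.T,t
def onz(c,px,z):
    d,t=rays(c,px); return t+d*((z-t[2])/d[:,2])[:,None]
def pts(c,D):
    h,w=D.shape; v,u=np.mgrid[:h,:w]; d,t=rays(c,np.c_[u.ravel(),v.ravel()])
    return (t+d*D.ravel()[:,None]).reshape(h,w,3)
def snap(n,f=None):
    c=cam(n); im,D=vision.snapshot(n)
    if f: cv2.imwrite('pics/'+f,im)
    return c,im,D
E
python3 - <<'E'
from h import *
print(status.get_obs())
ims=[]
for n in("scene","top"):
    c,im,D=snap(n,n+'0.png'); np.savez(n+'0.npz',im=im,P=pts(c,D),D=D); print(n,c[0],c[1],c[3])
E
```

```text
{'clock': 0.0, 'joints': array([-1.40698584,  0.39919497,  0.04502543,  1.53788639, -0.01868802,
        1.2069168 , -0.05069077]), 'joint_vel': array([ 0.0006446 , -0.00145997, -0.00091214, -0.00291561, -0.00050936,
       -0.0012698 ,  0.00189892]), 'effort': array([-3.15570851e-04, -4.75129867e+01,  1.36458971e+00, -2.54219431e+01,
        1.16932945e-02,  9.47161170e-03,  3.24659830e-06]), 'tcp_pos': array([0.16874314, 0.62740317, 0.40365821]), 'ee_rot': array([ 7.93620074e-01,  6.08412848e-01, -7.41281460e-04,  6.59487259e-04]), 'force': array([-1.07227774, -0.36262456,  0.18102256]), 'moment': array([0.0175582 , 0.02233801, 0.02196664]), 'opening': 0.08517537535126389}
scene [[405.98409274   0.         259.22315624]
 [  0.         405.98409274 194.99164375]
 [  0.           0.           1.        ]] -0.12138938458998745 [1.40644913 0.63001134 1.04702048]
top [[354.81505875   0.         253.90802712]
 [  0.         354.81505875 191.49065483]
 [  0.           0.           1.        ]] -0.06733235731714252 [0.48725282 0.09182431 1.28015011]
```

View pics/top0.png

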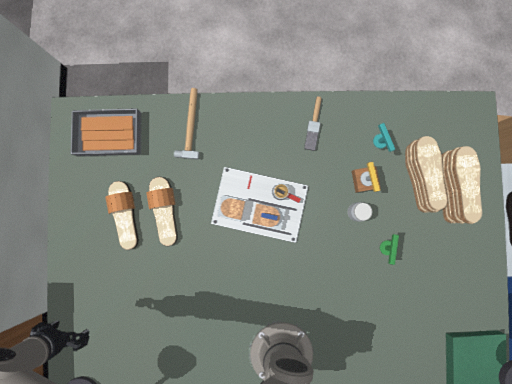

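View pics/scene0.png

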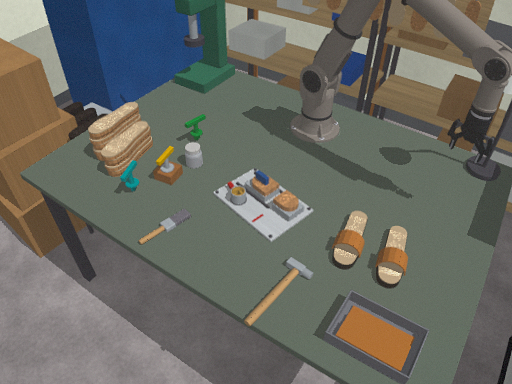

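The top view shows the jig plate around (260,205), with the blue rib at (269,216), the lock at (281,191) and the red arm at (293,198). There are three T-keys: yellow at (374,178) in the wooden holder, turquoise at (385,138) and green at (392,248). Only the yellow one fits the description. The glue jar is at (361,212), and the sandals are at (122,215) and (161,210).

```bash
cat > m.py <<'E'
from h import *
z=np.load('top0.npz'); im=z['im']; c=cam('top'); P=z['P']
hsv=cv2.cvtColor(im,cv2.COLOR_BGR2HSV)
def blob(mask,name,zz):
    n,l,s,ce=cv2.connectedComponentsWithStats(mask.astype(np.uint8))
    for i in range(1,n):
        if s[i,4]>15: 
            r=cv2.minAreaRect(np.argwhere(l==i)[:,::-1].astype(np.float32)); b=cv2.boxPoints(r)
            print(name,s[i,4],ce[i].round(1),onz(c,[ce[i]],zz).round(3)[0],'depth',np.median(P[l==i],0).round(3)); print(onz(c,b,zz).round(3)[:,:2].tolist())
H,S,V=cv2.split(hsv)
roi=np.zeros(H.shape,bool); roi[120:260,200:420]=1
blob((H>18)&(H<30)&(S>170)&(V>120)&roi,'yellow',.112)
blob((H>105)&(H<130)&(S>100)&roi,'blue',.08)
blob(((H<4)|(H>175))&(S>150)&roi,'red',.03)
blob((S<30)&(V>150)&roi,'white/plate',.012)
E
python3 m.py
```

```text
blue 60 [269.1 216. ] [0.487 0.037 0.08 ] depth [0.487 0.038 0.092]
[[0.488, 0.064], [0.5, 0.06], [0.487, 0.011], [0.474, 0.015]]
red 39 [294.1 197.8] [ 0.55  -0.055  0.03 ] depth [ 0.549 -0.054  0.038]
[[0.554, -0.035], [0.564, -0.041], [0.546, -0.074], [0.536, -0.069]]
white/plate 120 [313.4 126.3] [ 0.81  -0.134  0.012] depth [ 0.809 -0.132  0.02 ]
[[0.794, -0.109], [0.834, -0.118], [0.826, -0.158], [0.786, -0.149]]
white/plate 3640 [258.9 202.6] [0.536 0.069 0.012] depth [0.546 0.079 0.012]
[[0.464, 0.244], [0.67, 0.196], [0.596, -0.11], [0.392, -0.059]]
white/plate 99 [365.2 178.9] [ 0.614 -0.317  0.012] depth [ 0.607 -0.305  0.047]
[[0.634, -0.294], [0.643, -0.327], [0.595, -0.34], [0.586, -0.307]]
white/plate 311 [360.9 211.4] [ 0.497 -0.297  0.012] depth [ 0.498 -0.275  0.084]
[[0.528, -0.262], [0.527, -0.335], [0.466, -0.332], [0.467, -0.26]]
```

```bash
python3 -m crank '[[30,-50,2,-7.4,1],[30,-50,2,-7.4,1],[30,-50,2,-7.4,1],[30,-50,2,-7.4,1],[30,-50,2,-7.4,1],[30,-50,2,-7.4,1],[30,-50,2,-7.4,1],[30,-50,2,-7.4,1],[30,-50,2,-7.4,1],[30,-50,2,-7.4,1],[30,-50,2,-7.4,1],[0,0,0,0,1],[0,0,0,0,1]]'
python3 - <<'E'
from h import *
o=status.get_obs(); print(o['joints'],o['tcp_pos'],np.degrees(2*np.arctan2(o['ee_rot'][1],o['ee_rot'][0])))
print(np.round(vision.camera_model('wrist')['hand_eye'],3))
c,im,D=snap('wrist','w1.png'); np.savez('w1.npz',im=im,P=pts(c,D))
E
```

```text
clock: 1.72
tcp_pos: [0.5016, 0.0569, 0.422]
ee_rot: [0.997, -0.079, -0.002, -0.001]
force: [0.4, 1.1, -0.2]
opening: 0.0854
[-0.77766409  0.14613935  0.64824836  1.86540308 -0.09852454  1.16507
 -0.25279742] [0.50156457 0.05686231 0.42197614] -9.028254425157222
[[ 1.    -0.001 -0.001 -0.001]
 [ 0.001  0.965  0.261 -0.066]
 [ 0.    -0.261  0.965  0.031]
 [ 0.     0.     0.     1.   ]]
```

View pics/w1.png

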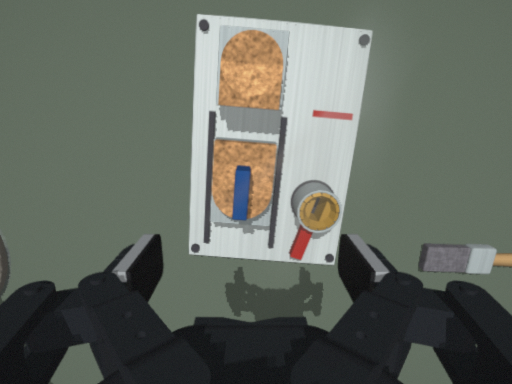

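The wrist view shows the plate with corner screws, the rib at (242,193), the lock mouth at (320,211) with a dark slot, and the red arm at (301,244).

```bash
cat > m2.py <<'E'
from h import *
z=np.load('w1.npz'); im=z['im']; P=z['P']; c=cam('wrist')
hsv=cv2.cvtColor(im,cv2.COLOR_BGR2HSV); H,S,V=cv2.split(hsv)
def big(m):
    n,l,s,ce=cv2.connectedComponentsWithStats(m.astype(np.uint8)); i=1+np.argmax(s[1:,4]); return l==i
def rect(m): return cv2.minAreaRect(np.argwhere(m)[:,::-1].astype(np.float32))
# plate: fill hull of bright pixels
pl=big((S<60)&(V>130)); hull=cv2.convexHull(np.argwhere(pl)[:,::-1].astype(np.int32))
ap=cv2.approxPolyN(hull,4)[0] if hasattr(cv2,'approxPolyN') else cv2.boxPoints(rect(pl))
C=onz(c,ap.astype(float),.012)[:,:2]
r=cv2.minAreaRect((onz(c,hull.astype(float),.012)[:,:2]*1000).astype(np.float32)); print('plate',C.round(3).tolist(),r)
bx=cv2.boxPoints(r)/1000
ctr=bx.mean(0); e=[bx[1]-bx[0],bx[2]-bx[1]]; y=max(e,key=np.linalg.norm); y=y/np.linalg.norm(y); y*=np.sign(y[1]); x=np.array([y[1],-y[0]])
O=ctr-.035*x+.023*y; yaw=np.degrees(np.arctan2(x[1],x[0])); print('origin',O,'yaw',yaw)
J=lambda p:(np.c_[(p-O)@x,(p-O)@y]*1000).round(1)
b=big((H>105)&(H<130)&(S>100)&(P[...,2]>.06)); Pb=P[b]; top=Pb[Pb[:,2]>np.percentile(Pb[:,2],60)]
mm=(b&(P[...,2]>.072)); print('rib top z',np.percentile(Pb[:,2],[50,90]),'centre jig',J(P[mm][:,:2].mean(0)[None]),P[mm].mean(0),mm.sum(), cv2.minAreaRect((P[mm][:,:2]*1000).astype(np.float32)))
g=big((H>12)&(H<32)&(S>80)&(np.abs(np.arange(512)[None]-320)<30)&(np.abs(np.arange(384)[:,None]-211)<30))
hg=cv2.convexHull(np.argwhere(g)[:,::-1].astype(np.int32)); (cc,ax,an)=cv2.fitEllipse(hg)
L=onz(c,[cc],.055)[0,:2]; print('lock',cc,ax,an,L,J(L[None]), 'rim depth', P[196:226:3,320,2].round(3))
rp=onz(c,hg.astype(float),.055)[:,:2]; print('rim circle',cv2.minEnclosingCircle((rp*1000).astype(np.float32)))
red=big(((H<4)|(H>175))&(S>150)&(np.arange(384)[:,None]>200)); rr=(P[red][:,:2]*1000).astype(np.float32)
print('red',rr.mean(0),cv2.fitLine(rr,cv2.DIST_L2,0,.01,.01).ravel(),'arm dir from lock',np.degrees(np.arctan2(*(rr.mean(0)/1000-L)[::-1])))
for s in (b,):pass
dk=(V<110)&(cv2.drawContours(np.zeros(H.shape,np.uint8),[hg],-1,1,-1)>0)
if dk.sum()>5:
    d=big(dk); q=onz(c,np.argwhere(d)[:,::-1].astype(float),.045)[:,:2]*1000; print('slot',len(q),cv2.minAreaRect(q.astype(np.float32)),q.mean(0))
cv2.imwrite('pics/w1c.png',cv2.resize(im[160:270,200:360],None,fx=4,fy=4,interpolation=cv2.INTER_CUBIC))
E
python3 m2.py
```

```text
plate [[0.595, -0.108], [0.39, -0.057], [0.465, 0.244], [0.674, 0.193]] ((531.1760864257812, 67.4284896850586), (309.2254333496094, 213.01657104492188), 76.22415924072266)
origin [0.50265974 0.09810124] yaw -13.775847
rib top z [0.09133671 0.09227946] centre jig [[ -1.7 -58.9]] [0.48698213 0.04126555 0.09122815] 715 ((493.5272216796875, 68.00444793701172), (114.59275817871094, 14.336604118347168), 76.2785873413086)
lock (319.0379333496094, 211.05421447753906) (36.42172622680664, 39.62980270385742) 63.103153228759766 [ 0.5731523  -0.00601919] [[ 93.3 -84.3]] rim depth [0.048 0.019 0.023 0.029 0.033 0.038 0.042 0.045 0.044 0.05 ]
rim circle ((573.1375122070312, -6.528109073638916), 23.749975204467773)
red [547.2064   -52.926514] [ 1.1938841e-02  9.9992871e-01  5.4720673e+02 -5.2926517e+01] arm dir from lock -118.94834771157981
slot 104 ((576.7052001953125, 0.8154191970825195), (26.741275787353516, 15.249289512634277), 19.3612117767334) [576.49798273   0.81889676]
```

View pics/w1c.png

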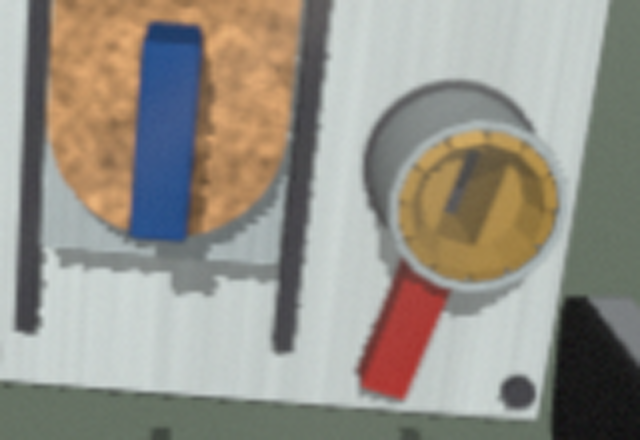

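```bash
python3 -m crank '[[-5,-5,-45,-2,1],[-5,-5,-45,-2,1],[-5,-5,-40,-1,1],[0,0,-25,0,1],[0,0,-10,0,1],[0,0,0,0,1],[0,0,0,0,1]]' 40
```

```text
clock: 2.65
tcp_pos: [0.4841, 0.0511, 0.2539]
ee_rot: [0.994, -0.113, -0.001, -0.004]
force: [0.5, -0.2, 0.1]
opening: 0.0853
```

```bash
python3 -m crank '[[3,-9,-10,-1,1],[0,0,-6,0,1],[0,0,0,0,1],[0,0,0,0,0],[0,0,0,0,0],[0,0,0,0,0],[0,0,0,0,0],[0,0,0,0,0],[0,0,0,0,0],[0,0,0,0,0]]' 40
```

```text
clock: 3.9
tcp_pos: [0.4881, 0.0416, 0.2388]
ee_rot: [0.992, -0.122, 0.001, -0.005]
force: [0.2, 0.3, 0.7]
opening: 0.015
```

```bash
python3 -m crank '[[1.9,7.8,0,0,0],[1.9,7.8,0,0,0],[1.9,7.8,0,0,0],[0,0,0,0,0],[0,0,0,0,0]]'; python3 -m crank '[[1,4,0,0,0],[1,4,0,0,0],[0,0,0,0,0]]';python3 -m crank '[[1,4,0,0,0],[0,0,0,0,0]]'
```

```text
clock: 4.53
tcp_pos: [0.4937, 0.0623, 0.2389]
ee_rot: [0.992, -0.124, 0.0, -0.002]
force: [-1.2, -3.2, 1.4]
opening: 0.0152
clock: 4.9
tcp_pos: [0.4954, 0.0687, 0.239]
ee_rot: [0.992, -0.125, 0.0, -0.001]
force: [-0.6, -1.3, -1.3]
opening: 0.0152
clock: 5.15
tcp_pos: [0.4964, 0.0725, 0.239]
ee_rot: [0.992, -0.126, 0.0, -0.001]
force: [0.6, -0.9, -1.3]
opening: 0.0153
```

```bash
python3 -m crank '[[0.8,3,0,0,0],[0.8,3,0,0,0],[0,0,0,0,0]]'; python3 -m crank '[[0.8,3,0,0,0],[0,0,0,0,0]]';python3 -m crank '[[0.8,3,0,0,0],[0.8,3,0,0,0]]'
```

```text
clock: 5.52
tcp_pos: [0.4978, 0.0774, 0.2391]
ee_rot: [0.992, -0.126, -0.0, -0.0]
force: [-0.4, -1.6, -0.4]
opening: 0.0154
clock: 5.78
tcp_pos: [0.4986, 0.0802, 0.2391]
ee_rot: [0.992, -0.126, -0.0, -0.0]
force: [-0.2, -1.5, 0.2]
opening: 0.0154
clock: 6.02
tcp_pos: [0.4994, 0.0819, 0.2394]
ee_rot: [0.992, -0.127, -0.001, 0.004]
force: [-4.2, -9.9, 5.2]
opening: 0.0153
```

```bash
python3 -m crank '[[1,4,0,0,0],[1,4,0,0,0]]'; python3 -m crank '[[0,0,0,0,0],[0,0,0,0,1],[0,0,0,0,1],[0,0,0,0,1],[0,0,0,0,1],[0,0,0,0,1],[0,0,30,0,1],[0,0,50,0,1],[0,0,50,0,1],[0,0,30,0,1],[0,0,0,0,1],[0,0,0,0,1]]'
python3 - <<'E'
from h import *
c,im,D=snap('wrist','w2.png'); np.savez('w2.npz',im=im,P=pts(c,D))
E
```

```text
clock: 6.28
tcp_pos: [0.5004, 0.0837, 0.2396]
ee_rot: [0.992, -0.127, -0.003, 0.009]
force: [-3.9, -10.2, 5.7]
opening: 0.0149
clock: 7.78
tcp_pos: [0.4993, 0.0869, 0.4031]
ee_rot: [0.992, -0.125, -0.004, 0.007]
force: [0.6, -0.2, -0.5]
opening: 0.0858
```

View pics/w2.png

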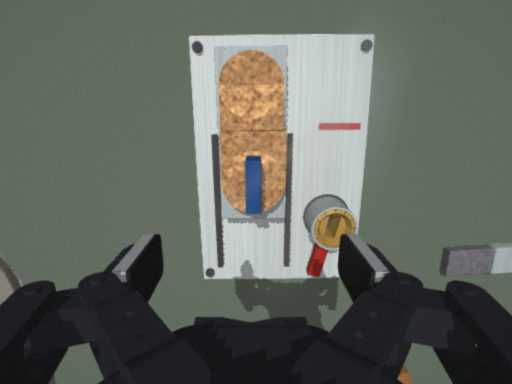

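The toe half is flush, with only a hairline at (252,131). Next I'll look at the key.

```bash
python3 -m crank '[[14,-53,3,0,1],[14,-53,3,0,1],[14,-53,3,0,1],[14,-53,3,0,1],[14,-53,3,0,1],[14,-53,3,0,1],[14,-45,0,0,1],[0,0,0,0,1],[0,0,0,0,1],[0,0,0,0,1]]'
cat > m3.py <<'E'
from h import *
import sys
c,im,D=snap('wrist',sys.argv[1]); P=pts(c,D); np.savez('w3.npz',im=im,P=P)
o=status.get_obs(); yaw=np.degrees(2*np.arctan2(o['ee_rot'][1],o['ee_rot'][0])); print(o['tcp_pos'],'yaw',yaw)
H,S,V=cv2.split(cv2.cvtColor(im,cv2.COLOR_BGR2HSV))
m=(H>17)&(H<33)&(S>150)&(V>90)
n,l,s,ce=cv2.connectedComponentsWithStats(m.astype(np.uint8))
for i in range(1,n):
    if s[i,4]<150: continue
    k=l==i; zz=np.percentile(P[k][:,2],80); t=k&(np.abs(P[...,2]-zz)<.006)
    q=onz(c,np.argwhere(t)[:,::-1].astype(float),zz)[:,:2]*1000
    print(s[i],'z',zz,'rect',cv2.minAreaRect(q.astype(np.float32)))
E
python3 m3.py k1.png
```

```text
clock: 9.07
tcp_pos: [0.5961, -0.2823, 0.4051]
ee_rot: [0.992, -0.122, -0.017, 0.007]
force: [-0.6, 0.7, 0.5]
opening: 0.0856
[ 0.59627957 -0.28186422  0.4050808 ] yaw -13.924673446194145
[ 237  175  101   59 2308] z 0.1118056878065976 rect ((612.2058715820312, -312.54949951171875), (97.96363830566406, 19.19943618774414), 12.025335311889648)
```

View pics/k1.png

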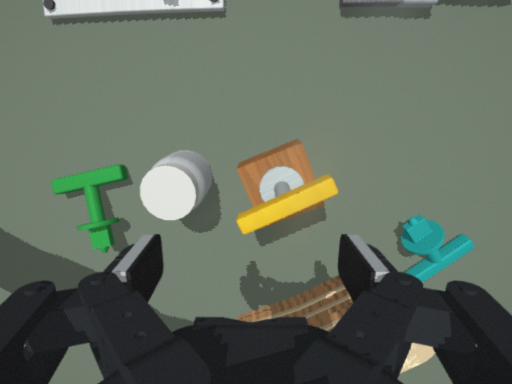

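The yellow T-key at (288,204) stands in the wooden holder with its collar at (282,184). The green one at (92,200) and the turquoise one at (435,250) lie loose and are look-alikes. The jar's lid is at (168,192) and the sole stack at (300,305). The yellow key fits the description, and this view confirms it.

```bash
cat > g.py <<'E'
from h import *
def gp():
    o=status.get_obs(); R=Ro.from_quat(o['ee_rot']).as_matrix(); g=o['tcp_pos']+R@[0,0,.155]
    print('grasp',g.round(4),'yaw',np.degrees(np.arctan2(R[1,0],R[0,0])).round(1),'axis',R[:,2].round(3),'F',o['force'].round(1),'M',o['moment'].round(2),'open',round(o['opening'],4),'t',o['clock'],'j7',o['joints'][6].round(2)); return g
if __name__=='__main__': gp()
E
python3 - <<'E'
import numpy as np
P=np.load('w3.npz')['P']; m=(P[...,1]<-.345)&(P[...,1]>-.5)&(P[...,2]>.02)&(P[...,2]<.2)&(abs(P[...,0]-.62)<.1)
q=P[m]; print(len(q), q.max(0), [(y,q[abs(q[:,1]-y)<.005][:,2].max().round(3)) for y in np.arange(-.35,-.46,-.01) if (abs(q[:,1]-y)<.005).any()])
E
python3 -m crank '[[4,-6,-15,-9.3,1],[4,-6,-15,-9.3,1],[4,-6,-15,-9.3,1],[4,-6,-15,-9.3,1],[0,-6,-15,-9.3,1],[0,0,-15,-9.3,1],[0,0,-10,-8,1],[0,0,0,0,1],[0,0,0,0,1]]'; python3 g.py
```

```text
2362 [ 0.6663302  -0.34511424  0.09233857] [(np.float64(-0.35), np.float64(0.041)), (np.float64(-0.36), np.float64(0.041))]
clock: 10.25
tcp_pos: [0.6168, -0.2984, 0.3036]
ee_rot: [0.774, -0.632, -0.017, -0.007]
force: [0.2, -0.4, -0.5]
opening: 0.0857
grasp [ 0.6142 -0.2936  0.1487] yaw -78.5 axis [-0.017  0.031 -0.999] F [ 0.2 -0.4 -0.5] M [-0.1  -0.07  0.02] open 0.0857 t 10.25 j7 -0.49
```

```bash
python3 -m crank '[[-1,-10,0,0,1],[-1,-9,0,0,1],[0,0,-15,0,1],[0,0,-15,0,1],[0,0,-10,0,1],[0,0,-6,0,1],[0,0,0,0,1]]' 60; python3 g.py
```

```text
clock: 11.12
tcp_pos: [0.6144, -0.3187, 0.2546]
ee_rot: [0.775, -0.631, -0.017, -0.007]
force: [-1.6, 0.6, -0.7]
opening: 0.0852
grasp [ 0.6118 -0.3136  0.0997] yaw -78.3 axis [-0.017  0.032 -0.999] F [-1.6  0.6 -0.7] M [-0.03 -0.   -0.01] open 0.0852 t 11.125 j7 -0.44
```

```bash
python3 -m crank '[[0,0,0,0,0],[0,0,0,0,0],[0,0,0,0,0],[0,0,0,0,0],[0,0,0,0,0],[0,0,0,0,0],[0,0,0,0,0],[0,0,0,0,0]]' 80; python3 g.py; python3 -m crank '[[0,0,15,0,0],[0,0,30,0,0],[0,0,40,0,0],[0,0,30,0,0],[0,0,10,0,0],[0,0,0,0,0]]'; python3 g.py
```

```text
clock: 12.12
tcp_pos: [0.615, -0.3191, 0.2563]
ee_rot: [0.775, -0.631, -0.015, -0.007]
force: [0.2, 0.8, 0.4]
opening: 0.0165
grasp [ 0.6128 -0.3145  0.1014] yaw -78.3 axis [-0.014  0.03  -0.999] F [0.2 0.8 0.4] M [-0.06 -0.02  0.01] open 0.0165 t 12.125 j7 -0.44
clock: 12.88
tcp_pos: [0.6136, -0.3179, 0.3854]
ee_rot: [0.775, -0.632, -0.017, -0.007]
force: [0.1, -0.3, -3.6]
opening: 0.0172
grasp [ 0.6109 -0.3128  0.2305] yaw -78.4 axis [-0.017  0.033 -0.999] F [ 0.1 -0.3 -3.6] M [-0.08 -0.03 -0.03] open 0.0172 t 12.875 j7 -0.51
```

```bash
python3 - <<'E'
import numpy as np,cv2
from scipy.optimize import least_squares
for f in('w1.npz','w2.npz'):
    z=np.load(f);P=z['P'];im=z['im'];H,S,V=cv2.split(cv2.cvtColor(im,cv2.COLOR_BGR2HSV))
    d=np.hypot(P[...,0]-.573,P[...,1]+.0065)
    m=(d<.035)&(abs(P[...,2]-.055)<.002); q=P[m][:,:2]*1000
    (cc,r)=cv2.minEnclosingCircle(q.astype(np.float32)); print(f,m.sum(),'rim',cc,r)
    L=np.array(cc)
    red=((H<4)|(H>175))&(S>130)&(d<.11)&(abs(P[...,2]-.031)<.01)
    a=P[red]; print('red z',np.percentile(a[:,2],[5,50,95])); a=a[a[:,2]>np.median(a[:,2])-.003]
    r=cv2.minAreaRect((a[:,:2]*1000).astype(np.float32)); print(len(a),r, 'dir',np.degrees(np.arctan2(*(np.array(r[0])-L)[::-1])))
E
```

```text
w1.npz 604 rim (573.151611328125, -6.226177215576172) 27.34256362915039
red z [0.03367975 0.03739077 0.0386949 ]
323 ((548.153076171875, -53.92057800292969), (40.54185485839844, 14.717117309570312), 62.544960021972656) dir -117.66082389962119
w2.npz 577 rim (572.8705444335938, -6.139709949493408) 27.813636779785156
red z [0.03280001 0.03746862 0.03860597]
351 ((547.8425903320312, -53.487037658691406), (41.20817565917969, 15.934369087219238), 62.101890563964844) dir -117.86107840358927
```

```bash
python3 -m crank '[[-6,40,0,8,0],[-6,50,0,10,0],[-6,50,0,10,0],[-6,50,0,10,0],[-6,50,0,8,0],[-4,40,0,3,0],[-2,20,0,0,0],[0,0,0,0,0],[0,0,0,0,0],[0,0,0,0,0]]'; python3 g.py
```

```text
clock: 14.12
tcp_pos: [0.5698, -0.0086, 0.3722]
ee_rot: [0.97, -0.241, -0.027, 0.005]
force: [0.3, 0.3, -3.1]
opening: 0.0168
grasp [ 0.5612 -0.0081  0.2174] yaw -27.9 axis [-0.056  0.003 -0.998] F [ 0.3  0.3 -3.1] M [-0.03 -0.08 -0.03] open 0.0168 t 14.125 j7 -0.23
```

```bash
python3 -m crank '[[8,1,0,0,0],[7,1,-8,0,0],[0,0,-15,0,0],[0,0,-15,0,0],[0,0,-10,0,0],[0,0,0,0,0],[0,0,0,0,0]]'; python3 g.py; python3 - <<'E'
from h import *
c,im,D=snap('wrist','l1.png')
E
```

```text
clock: 15.0
tcp_pos: [0.5856, -0.009, 0.3195]
ee_rot: [0.97, -0.243, -0.028, 0.006]
force: [-0.5, -1.0, -2.1]
opening: 0.0167
grasp [ 0.5766 -0.0088  0.1648] yaw -28.1 axis [-0.058  0.002 -0.998] F [-0.5 -1.  -2.1] M [ 0.04 -0.1   0.03] open 0.0167 t 15.0 j7 -0.19
```

View pics/l1.png

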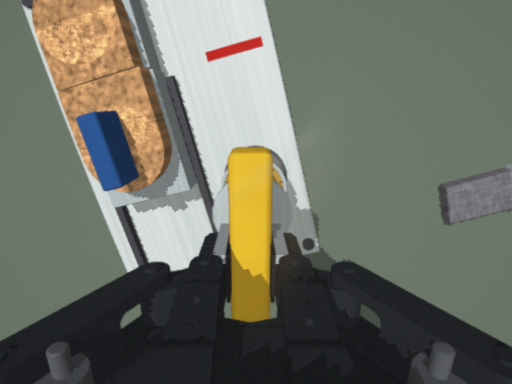

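The bar at (250,230) lies over the lock mouth and the collar covers the rim. I'll lower it slowly and watch the force.

```bash
python3 -m crank '[[0,2,-6,0,0],[0,0,-6,0,0],[0,0,-5,0,0],[0,0,0,0,0]]'; python3 g.py; python3 -m crank '[[0,0,-4,0,0],[0,0,-3,0,0],[0,0,0,0,0]]'; python3 g.py
```

```text
clock: 15.55
tcp_pos: [0.5858, -0.0066, 0.3022]
ee_rot: [0.97, -0.242, -0.028, 0.006]
force: [-0.7, 0.3, -2.0]
opening: 0.0169
grasp [ 0.5771 -0.0062  0.1474] yaw -28.1 axis [-0.056  0.002 -0.998] F [-0.7  0.3 -2. ] M [ 0.05 -0.1   0.02] open 0.0169 t 15.55 j7 -0.18
clock: 15.92
tcp_pos: [0.5859, -0.0067, 0.2948]
ee_rot: [0.97, -0.242, -0.027, 0.006]
force: [0.1, -0.2, -2.4]
opening: 0.0167
grasp [ 0.5772 -0.0064  0.14  ] yaw -28.1 axis [-0.056  0.002 -0.998] F [ 0.1 -0.2 -2.4] M [-0.01 -0.11  0.02] open 0.0167 t 15.925 j7 -0.17
```

```bash
python3 -m crank '[[0,0,-3,0,0],[0,0,-3,0,0],[0,0,0,0,0]]'; python3 g.py; python3 -m crank '[[0,0,-3,0,0],[0,0,0,0,0]]'; python3 g.py
```

```text
clock: 16.3
tcp_pos: [0.5859, -0.0067, 0.2885]
ee_rot: [0.97, -0.242, -0.027, 0.006]
force: [-0.2, -0.5, -2.2]
opening: 0.0167
grasp [ 0.5773 -0.0064  0.1337] yaw -28.1 axis [-0.056  0.002 -0.998] F [-0.2 -0.5 -2.2] M [ 0.02 -0.13  0.01] open 0.0167 t 16.3 j7 -0.17
clock: 16.55
tcp_pos: [0.586, -0.0068, 0.2853]
ee_rot: [0.97, -0.242, -0.027, 0.006]
force: [0.1, -0.7, -1.7]
opening: 0.0168
grasp [ 0.5773 -0.0064  0.1305] yaw -28.1 axis [-0.056  0.002 -0.998] F [ 0.1 -0.7 -1.7] M [ 0.01 -0.09 -0.01] open 0.0168 t 16.55 j7 -0.16
```

```bash
python3 -m crank '[[0,0,-2.5,0,0],[0,0,0,0,0]]'; python3 g.py; python3 -m crank '[[0,0,-2.5,0,0],[0,0,0,0,0]]'; python3 g.py
```

```text
clock: 16.8
tcp_pos: [0.586, -0.0067, 0.2826]
ee_rot: [0.97, -0.242, -0.027, 0.006]
force: [-0.5, -0.0, -2.6]
opening: 0.0169
grasp [ 0.5774 -0.0064  0.1279] yaw -28.1 axis [-0.056  0.002 -0.998] F [-0.5 -0.  -2.6] M [-0.   -0.05 -0.02] open 0.0169 t 16.8 j7 -0.16
clock: 17.05
tcp_pos: [0.586, -0.0067, 0.28]
ee_rot: [0.97, -0.242, -0.027, 0.006]
force: [0.1, 0.6, -2.0]
opening: 0.0166
grasp [ 0.5774 -0.0064  0.1253] yaw -28.1 axis [-0.055  0.002 -0.998] F [ 0.1  0.6 -2. ] M [-0.06 -0.07  0.05] open 0.0166 t 17.05 j7 -0.16
```

```bash
python3 -m crank '[[0,0,-2.5,0,0],[0,0,-2.5,0,0],[0,0,0,0,0]]'; python3 g.py; python3 -m crank '[[0,0,-2,0,0],[0,0,-2,0,0],[0,0,0,0,0]]'; python3 g.py
```

```text
clock: 17.42
tcp_pos: [0.586, -0.0067, 0.2747]
ee_rot: [0.97, -0.242, -0.027, 0.006]
force: [-0.6, 0.0, -2.1]
opening: 0.0166
grasp [ 0.5774 -0.0064  0.1199] yaw -28.1 axis [-0.055  0.002 -0.998] F [-0.6  0.  -2.1] M [-0.01 -0.13 -0.02] open 0.0166 t 17.425 j7 -0.15
clock: 17.8
tcp_pos: [0.5862, -0.0069, 0.2716]
ee_rot: [0.97, -0.242, -0.027, 0.005]
force: [0.4, -0.2, -0.9]
opening: 0.0165
grasp [ 0.5776 -0.0064  0.1168] yaw -28.1 axis [-0.056  0.003 -0.998] F [ 0.4 -0.2 -0.9] M [ 0.03  0.09 -0.  ] open 0.0165 t 17.8 j7 -0.15
```

The key dropped straight in and is home: contact came at grasp height 0.117, where I predicted 0.116. Now I'll turn it clockwise.

```bash
python3 -m crank '[[0,0,-1.5,0,0],[0,0,0,0,0]]'; python3 g.py; python3 -m crank '[[-0.3,-2.2,0,-10,0],[-0.7,-2.2,0,-10,0],[0,0,0,0,0]]' 100; python3 g.py
```

```text
clock: 18.05
tcp_pos: [0.5863, -0.0072, 0.2716]
ee_rot: [0.97, -0.242, -0.028, 0.005]
force: [-0.4, 0.7, -2.6]
opening: 0.017
grasp [ 0.5776 -0.0065  0.1169] yaw -28.1 axis [-0.056  0.004 -0.998] F [-0.4  0.7 -2.6] M [ 0.04  0.04 -0.07] open 0.017 t 18.05 j7 -0.15
clock: 18.42
tcp_pos: [0.5853, -0.011, 0.2716]
ee_rot: [0.912, -0.41, -0.028, -0.001]
force: [-1.4, -1.0, 0.9]
opening: 0.0165
grasp [ 0.5775 -0.0073  0.1169] yaw -48.5 axis [-0.051  0.024 -0.998] F [-1.4 -1.   0.9] M [-0.06  0.25 -0.01] open 0.0165 t 18.425 j7 -0.43
```

```bash
python3 -m crank '[[-1.1,-2,0,-10,0],[-1.4,-1.8,0,-10,0],[0,0,0,0,0]]'; python3 g.py
```

```text
clock: 18.8
tcp_pos: [0.5831, -0.0144, 0.2716]
ee_rot: [0.827, -0.561, -0.027, -0.005]
force: [-2.1, 0.9, 0.6]
opening: 0.0169
grasp [ 0.5771 -0.0083  0.1168] yaw -68.3 axis [-0.039  0.039 -0.998] F [-2.1  0.9  0.6] M [-0.08  0.26 -0.09] open 0.0169 t 18.8 j7 -0.71
```

```bash
python3 -m crank '[[-1.7,-1.5,0,-10,0],[-1.9,-1.2,0,-10,0],[0,0,0,0,0]]'; python3 g.py;  python3 -m crank '[[-2.0,-0.8,0,-7,0],[0,0,0,0,0]]'; python3 g.py
```

```text
clock: 19.18
tcp_pos: [0.5799, -0.0169, 0.2716]
ee_rot: [0.72, -0.694, -0.025, -0.01]
force: [-0.4, 0.0, 1.7]
opening: 0.0169
grasp [ 0.5764 -0.0092  0.1168] yaw -87.9 axis [-0.022  0.049 -0.999] F [-0.4  0.   1.7] M [-0.1   0.29  0.1 ] open 0.0169 t 19.175 j7 -0.98
clock: 19.42
tcp_pos: [0.5785, -0.0174, 0.2716]
ee_rot: [-0.679, 0.733, 0.024, 0.012]
force: [-0.6, -0.5, -0.0]
opening: 0.0165
grasp [ 0.5761 -0.0094  0.1168] yaw -94.4 axis [-0.015  0.051 -0.999] F [-0.6 -0.5 -0. ] M [-0.12  0.22 -0.01] open 0.0165 t 19.425 j7 -1.07
```

```bash
python3 -m crank '[[-1.5,-0.4,0,-7,0],[0,0,0,0,0]]'; python3 g.py;  python3 -m crank '[[-0.7,-0.1,0,-4,0],[0,0,0,0,0]]'; python3 g.py; python3 - <<'E'
from h import *
for n in('top','wrist'): c,im,D=snap(n,'n_'+n+'.png')
im=cv2.imread('pics/n_top.png'); cv2.imwrite('pics/n_topc.png',cv2.resize(im[160:250,205:315],None,fx=5,fy=5,interpolation=cv2.INTER_CUBIC))
E
```

```text
clock: 19.68
tcp_pos: [0.5772, -0.0178, 0.2716]
ee_rot: [-0.637, 0.771, 0.023, 0.013]
force: [-1.1, -0.5, 0.5]
opening: 0.0163
grasp [ 0.5758 -0.0096  0.1168] yaw -100.9 axis [-0.009  0.053 -0.999] F [-1.1 -0.5  0.5] M [-0.08  0.18  0.07] open 0.0163 t 19.675 j7 -1.16
clock: 19.92
tcp_pos: [0.5766, -0.0179, 0.2716]
ee_rot: [-0.613, 0.79, 0.023, 0.014]
force: [-0.3, -0.4, 1.3]
opening: 0.0164
grasp [ 0.5756 -0.0097  0.1168] yaw -104.4 axis [-0.006  0.053 -0.999] F [-0.3 -0.4  1.3] M [-0.08  0.14  0.08] open 0.0164 t 19.925 j7 -1.21
```

View pics/n_wrist.png

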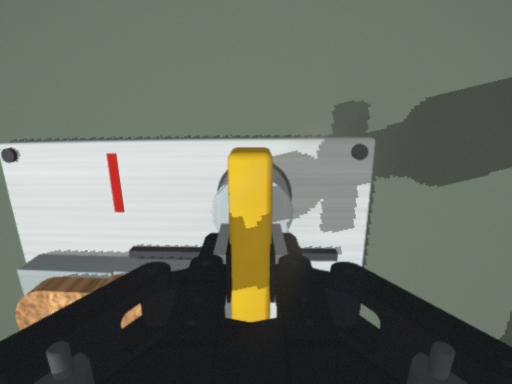

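The arm has left its old place on the lock's -y side, so the barrel is turning. I'll turn on to the stop.

```bash
python3 -m crank '[[-0.6,0,0,-4,0],[0,0,0,0,0]]'; python3 g.py;  python3 -m crank '[[-0.5,0,0,-4,0],[0,0,0,0,0]]'; python3 g.py
```

```text
clock: 20.27
tcp_pos: [0.5759, -0.0181, 0.2716]
ee_rot: [-0.586, 0.81, 0.023, 0.015]
force: [-0.5, 0.4, 0.7]
opening: 0.0163
grasp [ 0.5755 -0.0097  0.1168] yaw -108.3 axis [-0.003  0.054 -0.999] F [-0.5  0.4  0.7] M [-0.09  0.16  0.07] open 0.0163 t 20.275 j7 -1.27
clock: 20.52
tcp_pos: [0.5754, -0.0181, 0.2716]
ee_rot: [-0.559, 0.829, 0.022, 0.015]
force: [-0.6, 0.6, 1.5]
opening: 0.0169
grasp [ 0.5754 -0.0098  0.1168] yaw -112.0 axis [ 0.     0.054 -0.999] F [-0.6  0.6  1.5] M [-0.13  0.2   0.22] open 0.0169 t 20.525 j7 -1.32
```

```bash
python3 -m crank '[[-0.3,0,0,-4,0],[0,0,0,0,0]]'; python3 g.py;  python3 -m crank '[[-0.3,0,0,-4,0],[0,0,0,0,0]]'; python3 g.py
```

```text
clock: 20.78
tcp_pos: [0.5753, -0.0177, 0.2716]
ee_rot: [-0.535, 0.845, 0.021, 0.015]
force: [-1.1, 0.2, 0.6]
opening: 0.0162
grasp [ 0.5756 -0.0097  0.1168] yaw -115.4 axis [ 0.002  0.052 -0.999] F [-1.1  0.2  0.6] M [-0.28  0.33  1.15] open 0.0162 t 20.775 j7 -1.37
clock: 21.02
tcp_pos: [0.5753, -0.017, 0.2717]
ee_rot: [-0.512, 0.859, 0.02, 0.014]
force: [-0.5, -0.7, 0.6]
opening: 0.0165
grasp [ 0.5759 -0.0095  0.1168] yaw -118.4 axis [ 0.004  0.048 -0.999] F [-0.5 -0.7  0.6] M [-0.47  0.31  2.18] open 0.0165 t 21.025 j7 -1.42
```

The moment rose to 2.2 N m, so the barrel is at the hard stop. I'll ease off, release, lift clear and check.

```bash
python3 -m crank '[[0,0,0,3,0],[0,0,0,0,0],[0,0,0,0,1],[0,0,0,0,1],[0,0,0,0,1],[0,0,0,0,1],[0,0,0,0,1],[0,0,20,0,1],[0,0,40,0,1],[0,0,50,0,1],[-5,15,40,8,1],[-5,15,0,8,1],[0,0,0,0,1],[0,0,0,0,1]]'; python3 g.py; python3 m3.py e1.png
python3 - <<'E'
from h import *
z=np.load('w3.npz');P=z['P'];im=z['im'];H,S,V=cv2.split(cv2.cvtColor(im,cv2.COLOR_BGR2HSV))
b=(H>105)&(H<130)&(S>100)&(P[...,2]>.085)&(P[...,2]<.1)&(abs(P[...,1]-.08)<.06)
q=(P[b][:,:2]*1000).astype(np.float32); print('rib',len(q),cv2.minAreaRect(q) if len(q) else '')
r=((H<4)|(H>175))&(S>130)&(P[...,2]>.02); q=(P[r][:,:2]*1000).astype(np.float32); print('arm',len(q),cv2.minAreaRect(q) if len(q) else '')
E
```

```text
clock: 22.78
tcp_pos: [0.5647, 0.01, 0.4339]
ee_rot: [-0.644, 0.764, 0.02, 0.015]
force: [0.3, -0.0, 0.2]
opening: 0.0858
grasp [0.5642 0.0176 0.2791] yaw -99.8 axis [-0.003  0.049 -0.999] F [ 0.3 -0.   0.2] M [-0.13  0.06 -0.  ] open 0.0858 t 22.775 j7 -1.34
[0.56475191 0.01003006 0.43364398] yaw 260.2651610924966
[ 263  110   40  103 1874] z 0.12683836938612172 rect ((575.0501098632812, -6.308074951171875), (17.41922378540039, 97.85419464111328), 69.04048919677734)
rib 636 ((497.5857238769531, 74.50465393066406), (53.37673568725586, 15.939319610595703), 76.53382873535156)
arm 1 ((628.9495849609375, 1.132779598236084), (0.0, 0.0), 0.0)
```

View pics/e1.png

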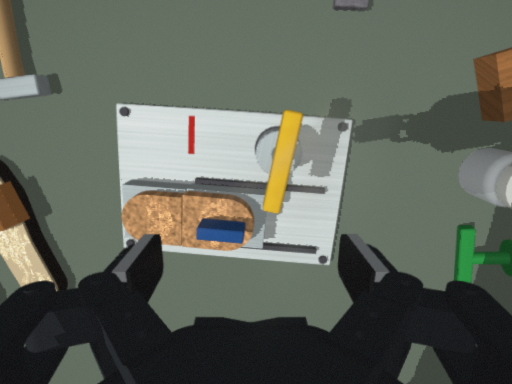

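The key stands in the lock at (285,160), with the bar about 7° past the jig's x axis, which is inside the window. The toe seam is at (182,220). The red arm is hidden under the bar in this view, so I'll check it and the seam in one composite.

```bash
python3 - <<'E'
from h import *
c,im,D=snap('scene'); e=cv2.imread('pics/e1.png'); c2,tp,D2=snap('top')
f=lambda a,k:cv2.resize(a,k,interpolation=cv2.INTER_CUBIC)
a=f(im[160:240,205:318],(452,320)); b=f(e[180:260,115:275],(480,240)); t=f(tp[160:250,205:315],(348,285))
out=np.zeros((570,800,3),np.uint8); out[:320,:452]=a; out[325:565,:480]=b; out[:285,452:800]=t
cv2.imwrite('pics/fin.png',out)
z=np.load('w3.npz'); g=cv2.cvtColor(e,cv2.COLOR_BGR2GRAY); print(g[205:235:6,172:194])
for n,i,cc,DD in(('scene',im,c,D),('top',tp,c2,D2)):
    P=pts(cc,DD);H,S,V=cv2.split(cv2.cvtColor(i,cv2.COLOR_BGR2HSV)); r=((H<5)|(H>174))&(S>120)&(np.hypot(P[...,0]-.573,P[...,1]+.006)<.1)
    print(n,r.sum(),P[r].mean(0) if r.any() else '')
E
```

```text
[[136 141 140 141 143 147 152 147 130 112 128 163 154 140 140 141 142 147
  149 158 162 161]
 [149 142 138 139 139 140 141 145 142 121 125 150 147 139 132 135 140 145
  150 154 154 146]
 [139 130 138 154 164 170 175 168 149 117 125 139 136 134 142 150 160 159
  155 154 147 141]
 [183 178 168 155 149 150 146 138 127 104 130 150 151 151 150 154 153 149
  136 134 148 156]
 [140 137 137 144 160 162 154 152 148 129 151 164 150 138 140 144 144 148
  154 152 150 150]]
scene 39 [0.52959518 0.00738544 0.03582387]
top 0
```

View pics/fin.png

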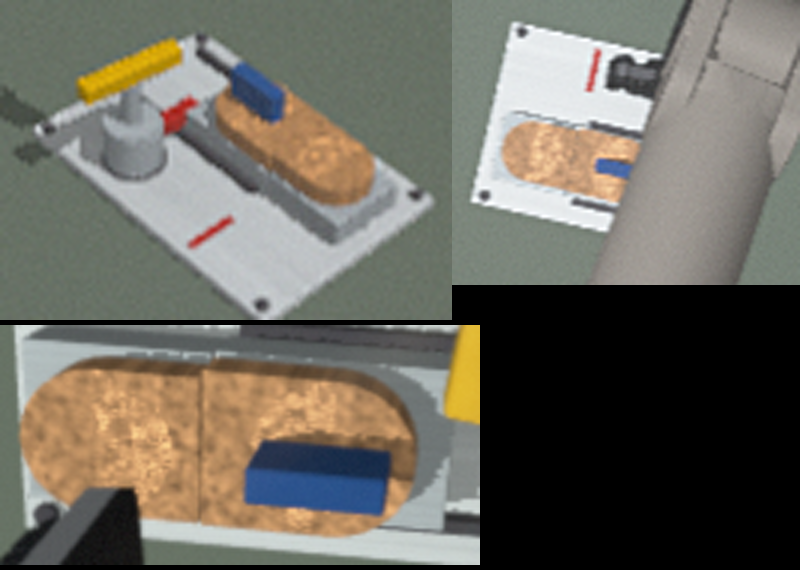

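The composite shows the halves flush, with only a hairline at (202,440), the collar on the lock's rim at (130,115), and the red arm behind the toe half at (180,115). I'm handing in.

```bash
python3 -c "
from cell import job; print(job.job_done())"
```

```text
the job is handed in; nothing more can be done
None
```

I finished the job and handed it in at about 23 s on the robot's clock; the hand-in gives no verdict.

**What I did:** I gripped the blue rib and slid the toe half about 42 mm, until it pressed on the heel half with about 11 N. I then took the yellow key from the holder and lowered it into the lock, lined up with the slot. It dropped home without having to hunt for the slot, and I turned it clockwise about 85° to the hard stop (2.2 N m). Then I released it and moved clear.

**Last checks:**
- **Toe half:** only a hairline seam shows. The rib's measured position would allow a gap of up to about 1.7 mm, but that reading is no better than about 2 mm.
- **Key:** the blade end is about 28 mm below the lock mouth. The bar is centred within about 2 mm of the axis and lies about 7° (0.126 rad) past the jig's x axis, inside the allowed window.
- **Latch arm:** the wrist view could not show it because the bar hides it, but the scene camera shows it behind the toe half.
- **Bystanders:** I did not measure the sandals or the glue jar again, but I worked clear of them.

**Disagreement:** the tool stayed tilted by about 3° from the moves. That did not hinder the fit, but I did not measure the key's tilt after releasing it. The collar sits on the rim and the bar is on the axis.

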